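# Take the gauge probe from its clamp and hold it on the ringed spot

### The arm

A 6-joint arm with a two-finger parallel gripper is mounted at the origin on the work surface. World frame = base frame: x ahead of the robot, y to its left, z up, the work surface at z = 0. Lengths are in m, angles in rad, forces in N, time in s.
With the tool pointing down it reaches from about 0.35 to 0.85 m from the base axis. Payload 8.1 kg.
Tool frame: the origin (TCP) lies at the centre of the arm's flange, where the gripper is bolted on; the fingertips stand 186 mm ahead of it and the grasp point (between the pads) lies 167 mm ahead of it; z points along the fingers, y is the line along which they close (so a half turn about z gives the same grasp; the last joint's range is limited). The gripper opens to 93 mm and grips with 3 to 60 N. Pads are 15 mm wide; open, the fingers measure 128 mm over their backs; the gripper's body (75 mm by 188 mm) begins 65 mm behind the grasp point.
Start: joints at [1.155, 0.13, 1.488, -0, 1.523, -0.085], TCP at [0.195, 0.567, 0.405] pointing down, gripper open.
Joint ranges: [-2.96, 2.96], [-0.89, 2.26], [0.02, 2.5], [-1.34, 4.48], [0, 2.73], [-2.66, 2.66]. Speed limits (rad/s): [2.39, 2.39, 2.79, 3.14, 3.14, 3.14].

### API

Orientations are given as a rotation vector (axis times angle).
In Python, from plant import robot gives the robot as it stands.
- The arm moves only by the tool apply_moves, never from a script. Its argument "series" is a list of rows, each a list of 2 entries, a list of its own where there are three numbers: the shift along the tool's x, y, z in mm, then the turn, a rotation vector about the tool's x, y, z in rad. A call has 1 to 12 rows; each row shifts and turns the commanded pose from where the row before left it, along the tool's axes as they then stand; what a row does not reach is not made up. A row lasts 1/12 s, in which the tool goes at most 41.7 mm and 7.16 degrees, less where a joint would pass 70% of its speed; a pose out of reach is approached as far as the arm can. A call is refused whole if a number of a shift passes 41.7 or a number of a turn 0.125, either way. A call with a gripper value outside its range is refused whole. "claw" is the opening, from 0 (shut) to 1 (fully open), set as the call begins (left out, the last holds). The fingers move at their own pace and stop on an object; "newtons" is the grip in N (left out, the last holds). Time passes only in rows, so rows that do not move let the fingers close. It gives the time, the measured TCP pose, the force, the opening and the grip force at its end, in the units of the state.
- robot.read_state(): the state, without advancing time (a new reading comes with each control period).
- robot.read_camera(name): name is "scene" or "top" or "wrist"; returns (picture, depth): 480x640x3 uint8, blue, green, red; 480x640 float32, m along the optical axis (not along the pixel's ray), 0 where there is no reading.
- robot.calibration(name): a dict with "fx", "fy", "cx", "cy" (pixels), "extrinsics" (4x4, takes a point from world to camera coordinates). Camera axes: x right, y down, z forward; pixel columns grow to the right and rows downward; lengths in m; the calibration is good to about 2 mm. A picture is of the moment at which its call begins: read the wrist's pose just before it. calibration takes no time and is no camera call; for the wrist camera it gives the pose at the moment of the call.
- robot.close_job(): hands the job in; it is judged then, once.
The state is a dict: "t": time; "q": joint angles; "dq": joint speeds; "joint_torque": joint torques, N m; "tool_pos": TCP position; "orientation": TCP orientation; "force": force on the tool from outside, world axes, zero at the start; "wrist_torque": the same for the moment, N m; "opening": finger opening in m; "gripper_force": force on a finger pad.
Only numpy, scipy, OpenCV 4.12 (cv2) and the standard library are available. Lean on these libraries where they do the work, as an engineer would, in place of code of your own. Each camera call takes 0.05 s, during which the arm holds its last target. There are 200 camera calls.

### The job

Slide the jaw of the clamp holder all the way open and lift the gauge probe out. Then hold the probe square to the sloped metal face of the housing, its tip resting inside the small scribed ring and gently pressed so that the spring tip is pushed about half-way in, and finish like that: still gripping the probe, pressing, not putting it down. Leave the other things on the bench where they are.

Things in the scene. Friction and masses are not known exactly. Their poses are not given: they have to be found in the camera images.
- jaw (a joint): opening of the holder's sliding jaw in m: 0 shut, 0.045 fully open. It slides level, towards the holder's +y, takes about 3 N to move and stays where it is left. Shut, its 6 mm lip (top 70 mm above the table) reaches 8 mm over the probe's collar and blocks lifting; from 0.02 on the collar is free.
- jaw_handle (a point): grip point on the black square upright post of the jaw, 16 x 16 mm, whose top is 18 mm above this point (116 mm above the table) and which is free down to 29 mm below it. It moves with the jaw; its y axis is the opening direction, z is up. With the jaw shut it is 80 mm from the probe's axis.
- holder: clamp holder, grey block 90 (x) x 200 (y) x 50 mm high fixed to the bench, steel rails and stop on top to 64 mm. Origin at the centre of its underside, z up; +y is the way the jaw opens. The probe hangs upright in a 27 mm through-well at y = -55 mm, its collar lying on the block's top.
- probe_grip (a point): middle of the grip part of the gauge probe: grey, upright, square 26 x 26 mm, running from 42 mm below this point (where the 46 x 46 x 8 mm collar begins) to 32 mm above it (the top end). z points along the probe from tip to top; x and y are square to the flats. At the start it is 100 mm above the table. The steel nose (20 mm diameter) reaches 80 mm below this point and the tip 94 mm. Probe mass about 0.23 kg.
- probe_point (a point): end of the probe's spring tip, a 6 mm rod with round end on the probe's axis, 94 mm below the grip point when not pressed; it moves with the tip.
- tip (a joint): how far the spring tip is pushed into the probe in m: 0 out, 0.012 fully in. The spring pushes with 1.2 N at 0, 3.6 N half-way in and 6 N fully in.
- spot (a point): centre of the scribed ring (20 mm inside diameter, dark line, dot in its middle) on the flat sloped aluminium face of the housing, 100 x 84 mm. z is the outward normal of the face, leaning 25 degrees from vertical to the housing's -x side (the low edge of the face, roughly facing the robot). The spot lies on the surface, about 76 mm above the table.
- housing: dark steel housing fixed to the bench, base 150 x 110 x 12 mm, under the sloped face (edges 49 to 91 mm high). Origin at the centre of its underside, z up.
- bush: loose steel bushing, 28 mm diameter, 25 mm high, bystander. Origin at its underside.
- collar: loose brass collar, 28 mm diameter, 12 mm high, bystander. Origin at its underside.
- roll: label roll, 90 mm diameter, 55 mm high, bystander. Origin at its underside.
- driver: screwdriver with black handle, lying on the bench, bystander.
- grease: white jar, 48 mm diameter, 90 mm high, bystander. Origin at its underside.
Things that resemble listed ones, but are neither listed nor needed, are in the scene too. Leave any pink or purple look-alike of the holder alone. What is shaped like the housing but pink or red is not meant.

How it is judged:
On the way, in this order (a step that is already met when the one before it is completed fails the run):
1. the jaw is slid open (at least 35 of its 45 mm) while the probe is still in the holder (value of joint jaw above 0.035 m and height (world z) of probe_point below 0.03 m), for 0.1 s.
2. the probe is lifted out of the holder, its tip clear above the block (height (world z) of probe_point above 0.065 m and contact force between the fingers and probe above 1 N), for 0.1 s.
At the end, for the whole second after the job is handed in: The jaw is at least 35 mm open; the gripper holds the probe, its tip touching the face within 9 mm of the ring's centre, its axis within 8 degrees of the face's normal, the spring tip 3 to 9.5 mm in (1 to 8 N on the face), the probe clear of the holder and still (value of joint jaw above 0.035 m and distance between probe_point and spot below 0.009 m and angle between the z axis of probe_point and the z axis of spot, either way round below 0.14 rad and value of joint tip between 0.003 and 0.0095 m and contact force between tip and face between 1 and 8 N and contact force between the fingers and probe above 1 N and contact force between probe and holder below 0.1 N and linear speed of probe below 0.02 m/s); the arm keeps its last pose, push and grip.
It fails at once if the probe is pushed on the housing with more than 15 N (contact force between probe and housing above 15 N).
It fails at once if the gripper bears on the housing (contact force between the arm and housing above 5 N).
It fails at once if a loose bystander (bushing, brass collar, label roll, screwdriver, jar) is moved more than 3 cm (distance of any of bush, collar, roll, driver, grease from where it was at the start of the episode above 0.03 m).
It also fails if it takes over 45 s, if anything falls off the work surface, if the arm or the gripper's body presses on something with over 40 N, if the wrist force passes 120 N, or if a joint passes its speed limit or range.

## Working session

There is one attempt and no reset: what is moved stays moved. The work goes in short steps, Python scripts to look and compute and a tool call to move; the robot and the scene stay as the last step left them, time stands still between calls to the robot, and variables do not carry over. Pictures are saved under pics/ and viewed, at most 10 in all, crops included, and the job is handed in when it is done.

Besides the shell and the picture viewer there is one more tool, called after ">>>" by a JSON object that holds its "fn" and its "kwargs". apply_moves: Moves the arm, as the interface text tells. Its arguments: {"type":"object","properties":{"series":{"type":"array"},"claw":{"type":"number"},"newtons":{"type":"number"}},"required":["series"]}

```bash
mkdir -p pics; cat > h.py <<'E'
import numpy as np,cv2
from plant import robot
from scipy.spatial.transform import Rotation as R
def cap(n,f=None):
    c=robot.calibration(n);im,d=robot.read_camera(n)
    if f: cv2.imwrite('pics/'+f,im)
    return c,im,d
def cloud(c,d):
    v,u=np.mgrid[0:480,0:640]
    p=np.stack([(u-c['cx'])/c['fx']*d,(v-c['cy'])/c['fy']*d,d],-1)
    E=np.array(c['extrinsics']);P=(p-E[:3,3])@E[:3,:3]
    P[d==0]=np.nan
    return P
E
python3 - <<'E'
from h import *
for n in('top','scene'):
    c,im,d=cap(n,n+'0.png');np.savez(n+'0.npz',P=cloud(c,d),im=im,d=d)
    print(n,c)
print(robot.read_state())
E
```

```text
top {'fx': 603.374165645214, 'fy': 603.374165645214, 'cx': 313.6817819761245, 'cy': 232.20634264876472, 'extrinsics': array([[-0.00468744, -0.99986995,  0.01543107, -0.03669485],
       [-0.982793  ,  0.00175686, -0.18470201,  0.4152875 ],
       [ 0.18465088, -0.01603133, -0.98267342,  1.63673561],
       [ 0.        ,  0.        ,  0.        ,  1.        ]])}
scene {'fx': 562.7538608964493, 'fy': 562.7538608964493, 'cx': 309.566065605606, 'cy': 235.84770784544278, 'extrinsics': array([[ 0.69890729,  0.71502747,  0.0162576 , -0.27179753],
       [ 0.44939911, -0.42135713, -0.78771734, -0.1351665 ],
       [-0.55638929,  0.55784754, -0.61582228,  1.66310171],
       [ 0.        ,  0.        ,  0.        ,  1.        ]])}
{'t': 0.1, 'q': array([ 1.15459890e+00,  1.31097160e-01,  1.48913619e+00,  2.62687830e-05,
        1.52297135e+00, -8.54189426e-02]), 'dq': array([-0.00176143, -0.00217586, -0.00246401, -0.00074518,  0.00015208,
       -0.00149432]), 'joint_torque': array([ 9.43715204e-04, -5.61338460e+01, -4.93098843e+01,  7.70005421e-02,
        2.91327696e-02, -9.55129735e-05]), 'tool_pos': array([0.19477558, 0.56730507, 0.40380398]), 'orientation': array([-5.17151877e-01, -3.09830260e+00,  2.44241903e-03]), 'force': array([-0.3879707 , -0.14090409, -0.06806896]), 'wrist_torque': array([ 0.00790143,  0.04220289, -0.04778441]), 'gripper_force': 0.0, 'opening': 0.09347763664987181}
```

View pics/top0.png

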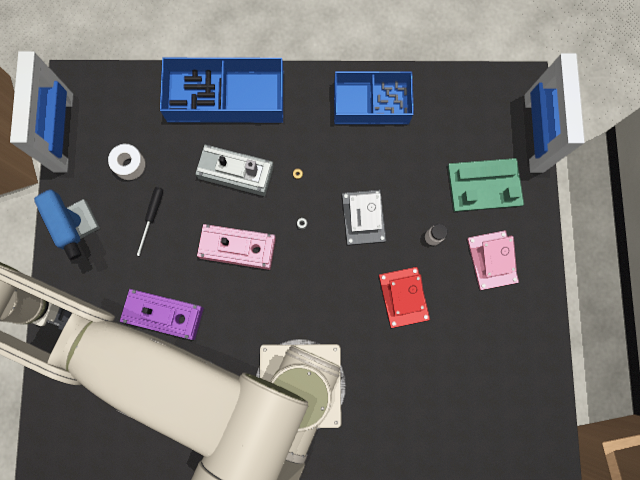

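View pics/scene0.png

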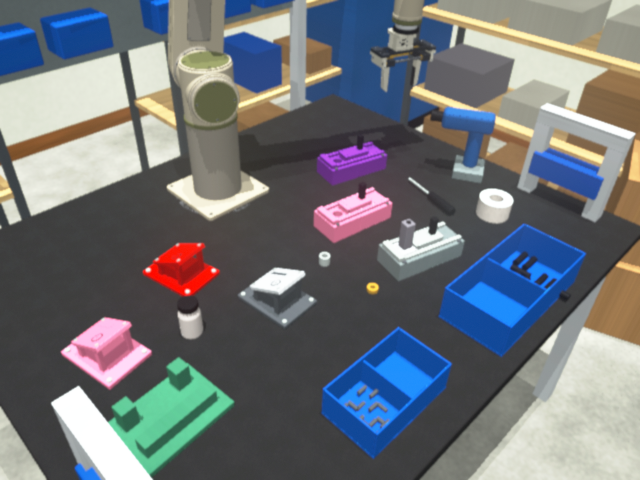

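Top view: the grey holder is centred near (234,169), with the probe at (251,168) and the black post at (224,161). The grey housing has its ring near (371,207). The brass collar is at (297,173), the bush at (302,223) and the jar at (434,235). The pink, purple and red look-alikes are to be left alone.

```bash
python3 - <<'E'
from h import *
z=np.load('top0.npz');P=z['P'];im=z['im']
def box(u0,u1,v0,v1,zl,zh):
    Q=P[v0:v1,u0:u1].reshape(-1,3);return Q[(Q[:,2]>zl)&(Q[:,2]<zh)]
def rect(Q):
    r=cv2.minAreaRect((Q[:,:2]*1000).astype(np.float32));return r,Q[:,2].mean().round(4),len(Q)
print('probe top',rect(box(235,265,150,185,.122,.145)))
print('post top',rect(box(210,235,145,180,.105,.122)))
print('holder',rect(box(185,285,135,205,.03,.075)))
Q=box(350,382,188,235,.045,.097);
A=np.c_[Q[:,:2],np.ones(len(Q))]
for i in range(4):
    k=np.linalg.lstsq(A,Q[:,2],rcond=None)[0];r=abs(A@k-Q[:,2]);m=r<.004;A,Q=A[m],Q[m]
n=np.array([-k[0],-k[1],1]);n/=np.linalg.norm(n);print('n',n,np.degrees(np.arccos(n[2])),len(Q),rect(Q),k)
c=robot.calibration('top');E=np.array(c['extrinsics'])
cv2.imwrite('pics/crop.png',cv2.resize(np.hstack([im[140:200,190:290],im[180:240,330:400]]),None,fx=4,fy=4,interpolation=cv2.INTER_CUBIC))
print(P[207,371],P[168,251],P[161,224])
E
```

```text
probe top (((581.9488525390625, 133.54116821289062), (26.60807991027832, 26.12712860107422), 79.46919250488281), np.float64(0.1317), 98)
post top (((602.953857421875, 212.55978393554688), (15.381706237792969, 15.738582611083984), 76.48983001708984), np.float64(0.1152), 38)
holder (((596.7249755859375, 186.38356018066406), (201.18946838378906, 92.96797943115234), 74.78693389892578), np.float64(0.0562), 2070)
n [-0.40116533 -0.02856588  0.91556014] 23.714600280784513 691 (((465.77264404296875, -179.1322021484375), (92.63812255859375, 84.81071472167969), 4.830300807952881), np.float64(0.0696), 691) [ 0.43816383  0.03120044 -0.12852965]
[ 0.47872196 -0.19511483  0.07379404] [0.57322895 0.1302553  0.12915501] [0.59929004 0.20563583 0.10808501]
```

View pics/crop.png

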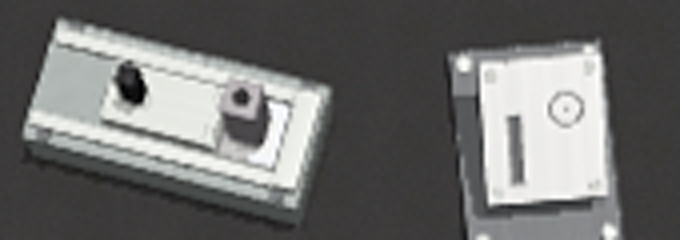

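The right crop puts the ring and dot at (566,109), which is full-image pixel (371.5,207). The left crop shows the post just left of the shut jaw and the probe square to the holder.

```bash
cat >> h.py <<'E'
def goal(pos,Rg):
    s=robot.read_state();Rc=R.from_rotvec(s['orientation']);Rg=R.from_matrix(Rg)
    d=(np.array(pos)-s['tool_pos'])*1000
    print('t',s['t'],'turn',(Rc.inv()*Rg).as_rotvec().round(4),'shift now-frame',Rc.inv().apply(d).round(1),'goal-frame',Rg.inv().apply(d).round(1))
def down(yawy):  # tool y at angle yawy from world y towards +x
    s,c=np.sin(yawy),np.cos(yawy);return np.array([[-c,s,0],[s,c,0],[0,0,-1.]])
E
python3 - <<'E'
from h import *
goal([.603,.2126,.36],down(np.radians(15)))
E
```

```text
t 0.1 turn [-0.0016 -0.0002 -0.069 ] shift now-frame [-501.3 -202.8   44. ] goal-frame [-486.1 -237.    43.8]
```

>>> {"fn": "apply_moves", "kwargs": {"series": [[[0,0,0],[0,0,-0.069]],[[-30,-15,0],[0,0,0]],[[-30,-15,0],[0,0,0]],[[-30,-15,0],[0,0,0]],[[-30,-15,0],[0,0,0]],[[-30,-15,0],[0,0,0]],[[-30,-15,0],[0,0,0]],[[-30,-15,0],[0,0,0]],[[-30,-15,0],[0,0,0]],[[-30,-15,0],[0,0,0]],[[-30,-15,0],[0,0,0]],[[-30,-15,0],[0,0,0]]], "claw": 0.6}}

```text
t: 1.1
tool_pos: [0.4718, 0.3213, 0.4043]
orientation: [-0.41, -3.114, 0.001]
force: [0.2, 0.8, 0.2]
opening: 0.0559
gripper_force: 0.0
```

>>> {"fn": "apply_moves", "kwargs": {"series": [[[-30,-15,0],[0,0,0]],[[-30,-15,0],[0,0,0]],[[-30,-15,10],[0,0,0]],[[-30,-12,15],[0,0,0]],[[-30,-15,15],[0,0,0]],[[0,0,0],[0,0,0]],[[0,0,0],[0,0,0]]]}}

```text
t: 1.68
tool_pos: [0.5977, 0.2126, 0.3622]
orientation: [-0.414, -3.11, 0.003]
force: [0.6, 0.3, 0.7]
opening: 0.0557
gripper_force: 0.0
```

```bash
python3 - <<'E'
from h import *
goal([.603,.2126,.36],down(np.radians(15)))
c,im,d=cap('wrist','w1.png');np.savez('w1.npz',P=cloud(c,d),im=im)
P=cloud(c,d);
for lo,hi in((.126,.14),(.108,.122)):
    m=(P[...,2]>lo)&(P[...,2]<hi);n,l,st,ce=cv2.connectedComponentsWithStats(m.astype(np.uint8))
    for i in range(1,n):
        if st[i,4]>150:
            Q=P[l==i];print(lo,st[i],cv2.minAreaRect((Q[:,:2]*1000).astype(np.float32)),Q[:,2].mean())
E
```

```text
t 1.6833 turn [-0.0021 -0.0037 -0.0029] shift now-frame [-5.2  1.4  2.1] goal-frame [-5.1  1.4  2.2]
0.126 [ 179  255   43   38 1447] ((583.2359008789062, 133.51296997070312), (25.604494094848633, 25.64362907409668), 75.98373413085938) 0.13064088471192675
0.108 [186 247  43  38 400] ((579.2723388671875, 140.60928344726562), (33.87095642089844, 17.272281646728516), 29.473512649536133) 0.11515429926438216
0.108 [312 253  22  24 486] ((604.2517700195312, 212.1232147216797), (15.054641723632812, 15.468459129333496), 74.5150375366211) 0.11448536072903506
```

View pics/w1.png

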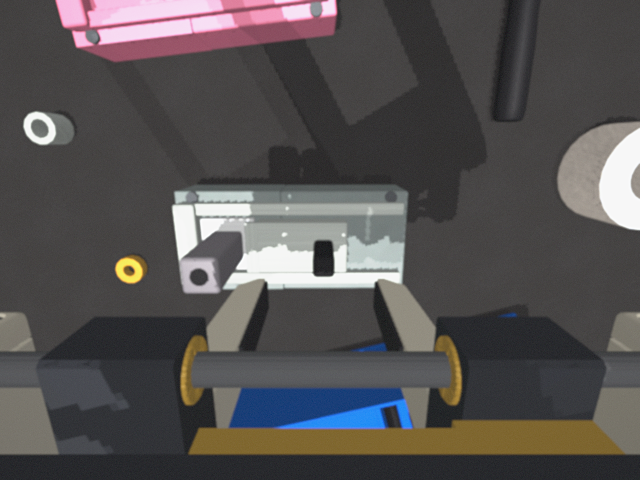

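The wrist picture shows the probe top at (199,277) and the post at (322,258), both square to the fingers. It agrees with the top view.

>>> {"fn": "apply_moves", "kwargs": {"series": [[[-6,1,15],[0,0,0]],[[0,0,25],[0,0,0]],[[0,0,25],[0,0,0]],[[0,0,20],[0,0,0]],[[0,0,10],[0,0,0]],[[0,0,2],[0,0,0]],[[0,0,0],[0,0,0]]]}}

```text
t: 2.32
tool_pos: [0.6028, 0.2144, 0.2674]
orientation: [-0.408, -3.114, 0.0]
force: [-0.1, 0.6, 0.6]
opening: 0.0556
gripper_force: 0.0
```

>>> {"fn": "apply_moves", "kwargs": {"series": [[[0,0,0],[0,0,0]],[[0,0,0],[0,0,0]],[[0,0,0],[0,0,0]],[[0,0,0],[0,0,0]],[[0,0,0],[0,0,0]],[[0,0,0],[0,0,0]]], "claw": 0, "newtons": 20}}

```text
t: 2.82
tool_pos: [0.6034, 0.2137, 0.2682]
orientation: [0.41, 3.114, 0.0]
force: [-0.3, -0.7, 0.8]
opening: 0.0202
gripper_force: 0.0
```

>>> {"fn": "apply_moves", "kwargs": {"series": [[[0,4,0],[0,0,0]],[[0,6,0],[0,0,0]],[[0,7,0],[0,0,0]],[[0,7,0],[0,0,0]],[[0,7,0],[0,0,0]],[[0,6,0],[0,0,0]],[[0,4,0],[0,0,0]],[[0,2,0],[0,0,0]],[[0,0,0],[0,0,0]],[[0,0,0],[0,0,0]]]}}

```text
t: 3.65
tool_pos: [0.6144, 0.2543, 0.2679]
orientation: [-0.411, -3.114, 0.005]
force: [-4.3, -10.8, 7.7]
opening: 0.016
gripper_force: 20.0
```

>>> {"fn": "apply_moves", "kwargs": {"series": [[[0,0,0],[0,0,0]],[[0,0,0],[0,0,0]],[[0,0,0],[0,0,0]],[[0,0,-10],[0,0,0]],[[0,0,-25],[0,0,0]],[[0,0,-30],[0,0,0]],[[0,0,-25],[0,0,0]],[[0,-20,0],[0,0,0]],[[0,-35,0],[0,0,0]],[[0,-40,0],[0,0,0]],[[0,-20,0],[0,0,0]],[[0,0,0],[0,0,0]]], "claw": 0.6}}

```text
t: 4.65
tool_pos: [0.584, 0.1411, 0.3586]
orientation: [0.414, 3.114, -0.001]
force: [-1.2, 0.5, 0.5]
opening: 0.0559
gripper_force: 0.0
```

```bash
python3 - <<'E'
from h import *
c,im,d=cap('wrist','w2.png');P=cloud(c,d)
goal([.583,.1335,.267],down(np.radians(15)))
for lo,hi in((.126,.14),(.108,.122)):
    m=(P[...,2]>lo)&(P[...,2]<hi);n,l,st,ce=cv2.connectedComponentsWithStats(m.astype(np.uint8))
    for i in range(1,n):
        if st[i,4]>150:
            Q=P[l==i];print(lo,st[i],cv2.minAreaRect((Q[:,:2]*1000).astype(np.float32)),Q[:,2].mean())
E
```

```text
t 4.7 turn [ 0.0006  0.0007 -0.0024] shift now-frame [-1.  -9.4 91.7] goal-frame [-1.1 -9.4 91.7]
0.126 [ 288  247   40   39 1476] ((582.9800415039062, 132.69747924804688), (25.637720108032227, 25.193824768066406), 75.07111358642578) 0.13078301973474793
0.108 [290 240  38   9 225] ((571.932861328125, 136.2105712890625), (25.281274795532227, 2.731186866760254), 72.95166015625) 0.11508962825876137
0.108 [473 246  28  24 582] ((615.2109375, 253.2776641845703), (16.32644271850586, 15.397558212280273), 76.48222351074219) 0.11413055490554594
```

View pics/w2.png

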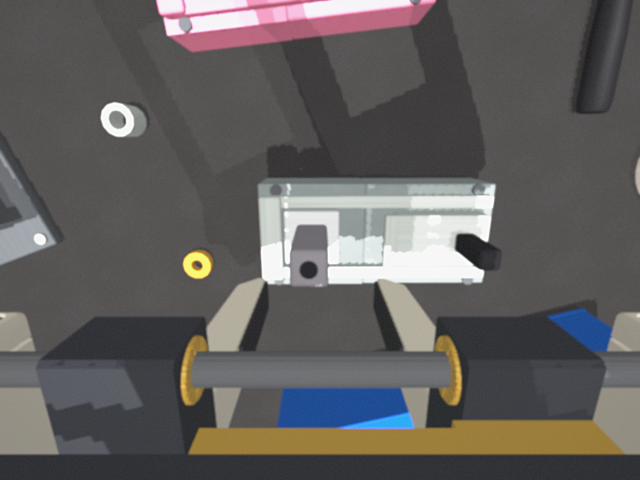

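The jaw is open, with its post now at (478,250). That is about 124 mm from the probe, so roughly 43 mm of opening. The probe still stands at (309,264).

>>> {"fn": "apply_moves", "kwargs": {"series": [[[-1,-9.5,10],[0,0,0]],[[0,0,20],[0,0,0]],[[0,0,25],[0,0,0]],[[0,0,20],[0,0,0]],[[0,0,11],[0,0,0]],[[0,0,5],[0,0,0]],[[0,0,0],[0,0,0]],[[0,0,0],[0,0,0]]]}}

```text
t: 5.37
tool_pos: [0.5835, 0.1352, 0.2674]
orientation: [0.409, 3.114, 0.0]
force: [0.3, 0.2, 0.8]
opening: 0.0558
gripper_force: 0.0
```

>>> {"fn": "apply_moves", "kwargs": {"series": [[[0,0,0],[0,0,0]],[[0,0,0],[0,0,0]],[[0,0,0],[0,0,0]],[[0,0,0],[0,0,0]],[[0,0,0],[0,0,0]],[[0,0,0],[0,0,0]],[[0,0,0],[0,0,0]],[[0,0,0],[0,0,0]],[[0,0,0],[0,0,0]]], "claw": 0, "newtons": 35}}

```text
t: 6.12
tool_pos: [0.5833, 0.1345, 0.2673]
orientation: [0.41, 3.114, -0.0]
force: [-1.4, -2.6, 5.9]
opening: 0.0259
gripper_force: 35.0
```

>>> {"fn": "apply_moves", "kwargs": {"series": [[[0,0,-5],[0,0,0]],[[0,0,-10],[0,0,0]],[[0,0,-20],[0,0,0]],[[0,0,-25],[0,0,0]],[[0,0,-25],[0,0,0]],[[0,0,-25],[0,0,0]],[[0,0,-20],[0,0,0]],[[0,0,-15],[0,0,0]],[[0,0,-5],[0,0,0]],[[0,0,0],[0,0,0]],[[0,0,0],[0,0,0]]]}}

```text
t: 7.03
tool_pos: [0.5829, 0.1348, 0.4161]
orientation: [-0.41, -3.114, 0.0]
force: [1.0, -0.4, -2.8]
opening: 0.0255
gripper_force: 35.0
```

```bash
cat >> h.py <<'E'
spot=np.array([.479,-.195,.0765])
def final(off,yaw=4.3,tilt=25,sp=spot):
    a,b=np.radians(yaw),np.radians(tilt)
    n=np.array([-np.sin(b)*np.cos(a),-np.sin(b)*np.sin(a),np.cos(b)])
    z=-n;y=np.array([-np.sin(a),np.cos(a),0]);x=np.cross(y,z)
    return sp+n*(.167+.094+off),np.c_[x,y,z]
E
python3 - <<'E'
from h import *
# ring centre from the stored top view by casting onto the fitted plane
im=np.load('top0.npz')['im'];c=robot.calibration('top');E=np.array(c['extrinsics'])
print(robot.read_state()['force'])
p,Rg=final(.08);print(p,Rg.round(3));goal(p,Rg)
r=E[:3,:3].T@np.array([(371.5-c['cx'])/c['fx'],(207-c['cy'])/c['fy'],1]);o=-E[:3,:3].T@E[:3,3]
print(o+r*(.0765-o[2])/r[2])
E
```

```text
[ 1.02587654 -0.40743087 -2.77419555]
[ 0.33529283 -0.2058054   0.38555096] [[-0.904 -0.075  0.421]
 [-0.068  0.997  0.032]
 [-0.423  0.    -0.906]]
t 7.0333 turn [-0.0735 -0.4328 -0.3313] shift now-frame [ 151.1 -393.1   30.7] goal-frame [ 259.9 -321.1  -87.4]
[ 0.47809428 -0.19617806  0.0765    ]
```

>>> {"fn": "apply_moves", "kwargs": {"series": [[[12.6,-32.8,0],[0,0,0]],[[12.6,-32.8,0],[0,0,0]],[[12.6,-32.8,0],[0,0,0]],[[12.6,-32.8,0],[0,0,0]],[[12.6,-32.8,0],[0,0,0]],[[12.6,-32.8,0],[0,0,0]],[[12.6,-32.8,0],[0,0,0]],[[12.6,-32.8,0],[0,0,0]],[[12.6,-32.8,0],[0,0,0]],[[12.6,-32.8,0],[0,0,0]],[[12.6,-32.8,0],[0,0,0]],[[12.6,-32.8,0],[0,0,0]]]}}

```text
t: 8.03
tool_pos: [0.3336, -0.207, 0.415]
orientation: [-0.409, -3.113, -0.002]
force: [1.0, -0.0, -2.0]
opening: 0.0259
gripper_force: 35.0
```

>>> {"fn": "apply_moves", "kwargs": {"series": [[[0,0,0],[-0.0147,-0.0866,-0.0663]],[[0,0,0],[-0.0147,-0.0866,-0.0663]],[[0,0,0],[-0.0147,-0.0866,-0.0663]],[[0,0,0],[-0.0147,-0.0866,-0.0663]],[[0,0,0],[-0.0147,-0.0866,-0.0663]],[[0,0,0],[0,0,0]],[[0,0,0],[0,0,0]],[[0,0,0],[0,0,0]]]}}

```text
t: 8.7
tool_pos: [0.3349, -0.2063, 0.4158]
orientation: [-0.097, 2.707, 0.024]
force: [1.0, -0.7, -2.4]
opening: 0.0257
gripper_force: 35.0
```

```bash
python3 - <<'E'
from h import *
goal(*final(.08));print(robot.read_state()['force'])
c,im,d=cap('wrist','w3.png');P=cloud(c,d);np.savez('w3.npz',P=P,im=im,E=c['extrinsics'])
c,im,d=cap('scene');np.savez('s3.npz',P=cloud(c,d),im=im);cv2.imwrite('pics/s3.png',cv2.resize(im[120:340,200:420],None,fx=2.7,fy=2.7))
E
```

```text
t 8.7 turn [ 0.0004 -0.0032 -0.0032] shift now-frame [12.3  0.4 27.6] goal-frame [12.4  0.5 27.6]
[ 0.99030949 -0.66386068 -2.42982572]
```

View pics/w3.png

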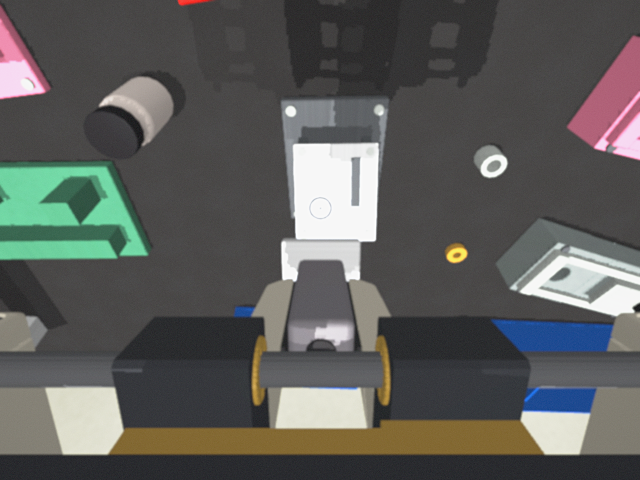

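View pics/s3.png

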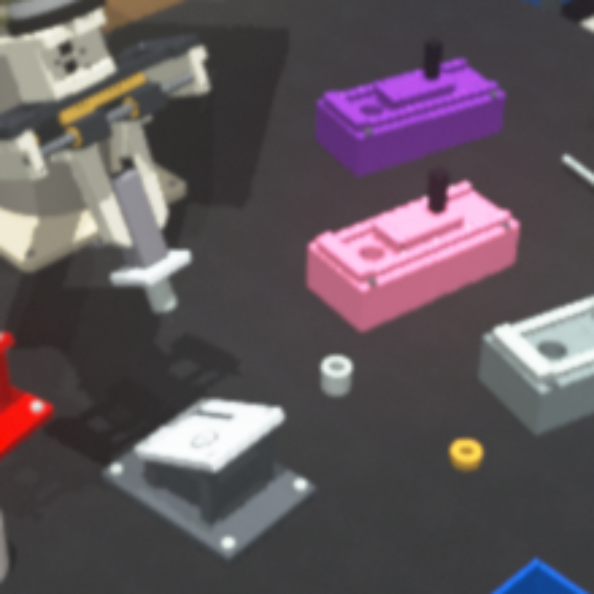

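The wrist view shows the face square below, with the ring at (320,208) and the gripped probe at (320,300), its collar at (320,258). The scene view shows the probe held straight in the fingers, with nothing disturbed. Next I measure the face plane and the ring from the wrist view.

```bash
python3 - <<'E'
from h import *
w=np.load('w3.npz');P=w['P'];im=w['im']
Q=P[148:236,300:374].reshape(-1,3);Q=Q[Q[:,2]>.04];A=Q
for i in range(4):
    o=A.mean(0);n=np.linalg.svd(A-o,full_matrices=False)[2][2];n*=np.sign(n[2]);A=A[abs((A-o)@n)<.003]
print('n',n,'tilt',np.degrees(np.arccos(n[2])),'az',np.degrees(np.arctan2(n[1],n[0]))%360,len(A))
print('faceYaw',cv2.minAreaRect((A[:,:2]*1000).astype(np.float32)))
g=cv2.cvtColor(im,cv2.COLOR_BGR2GRAY)[190:228,302:340]
v,u=np.where(g<g.max()-45);k=np.hypot(u-18,v-18)<14;u,v=u[k],v[k]
e=cv2.minEnclosingCircle(np.c_[u,v].astype(np.float32));cu,cv_=e[0][0]+302,e[0][1]+190;print('ring',cu,cv_,e[1],len(u))
c=robot.calibration('wrist');E=w['E'];r=E[:3,:3].T@np.array([(cu-c['cx'])/c['fx'],(cv_-c['cy'])/c['fy'],1]);oc=-E[:3,:3].T@E[:3,3]
print('spot',oc+r*((o-oc)@n)/(r@n))
# collar + nose in scene view, tool frame
s=robot.read_state();Rc=R.from_rotvec(s['orientation'])
for f in('s3','w3'):
    T=Rc.inv().apply(np.load(f+'.npz')['P'].reshape(-1,3)-s['tool_pos'])
    for a,b in((.13,.15),(.186,.203),(.207,.22),(.223,.245)):
        K=T[(abs(T[:,0])<.05)&(abs(T[:,1])<.04)&(T[:,2]>a)&(T[:,2]<b)]
        if len(K)>5: print(f,a,len(K),K.min(0).round(4),K.max(0).round(4))
E
```

```text
n [-0.42114202 -0.03750539  0.90621893] tilt 25.012044002938108 az 185.0891298141041 6479
faceYaw ((464.4073791503906, -179.0301055908203), (83.17915344238281, 77.2509765625), 4.003349781036377)
ring 321.0 203.0 9.219644546508789 7
spot [ 0.47470798 -0.19481949  0.07287208]
s3 0.13 278 [-0.0169 -0.0313  0.1301] [0.0096 0.0318 0.1497]
s3 0.186 120 [-0.0183 -0.0152  0.1861] [0.0122 0.0131 0.2023]
s3 0.207 178 [-0.0271 -0.0256  0.2073] [0.0227 0.0228 0.2163]
s3 0.223 93 [-0.0136 -0.0122  0.2231] [0.0052 0.0078 0.2448]
w3 0.13 4343 [-0.0016 -0.0285  0.13  ] [0.0144 0.0287 0.15  ]
w3 0.186 535 [ 0.0087 -0.0193  0.186 ] [0.0142 0.0181 0.203 ]
w3 0.207 2282 [-0.0012 -0.023   0.207 ] [0.024  0.0231 0.2184]
```

>>> {"fn": "apply_moves", "kwargs": {"series": [[[6,0.5,0],[0,-0.003,-0.003]],[[6.3,0,5],[0,0,0]],[[0,0,15],[0,0,0]],[[0,0,20],[0,0,0]],[[0,0,20],[0,0,0]],[[0,0,15],[0,0,0]],[[0,0,10],[0,0,0]],[[0,0,5],[0,0,0]],[[0,0,0],[0,0,0]],[[0,0,0],[0,0,0]],[[0,0,0],[0,0,0]]]}}

```text
t: 9.72
tool_pos: [0.3622, -0.204, 0.3309]
orientation: [-0.106, 2.699, 0.02]
force: [0.4, -0.6, -1.5]
opening: 0.0262
gripper_force: 35.0
```

```bash
python3 - <<'E'
from h import *
goal(*final(0,sp=np.array([.4785,-.195,.0755])));print(robot.read_state()['force'])
c,im,d=cap('scene');a=im[235:325,220:340]
c,im,d=cap('wrist');np.savez('w4.npz',P=cloud(c,d),im=im,E=c['extrinsics'])
b=im[130:310,200:440]
cv2.imwrite('pics/s4.png',np.hstack([cv2.resize(a,(400,300),interpolation=cv2.INTER_CUBIC),cv2.resize(b,(400,300))]))
E
```

```text
t 9.7167 turn [-0.0009  0.0044  0.0034] shift now-frame [ 2.3  0.3 19.7] goal-frame [ 2.2  0.3 19.7]
[ 0.36354846 -0.61853801 -1.49726312]
```

View pics/s4.png

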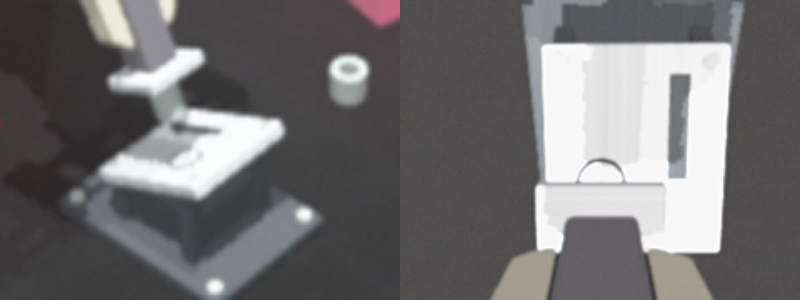

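Left: the scene view shows the tip a little above the face, uphill of or over the ring. Right: the wrist view shows the ring with its top arc at (601,159) and radius about 23, so its centre is at crop (601,182), or full-image pixel (320.6,239). Casting that ray onto the face gives the remaining offset.

```bash
python3 - <<'E'
from h import *
w=np.load('w4.npz');P=w['P'];im=w['im']
Q=P[158:225,290:390].reshape(-1,3);A=Q[(Q[:,2]>.04)&(Q[:,2]<.1)]
for i in range(4):
    o=A.mean(0);n=np.linalg.svd(A-o,full_matrices=False)[2][2];n*=np.sign(n[2]);A=A[abs((A-o)@n)<.003]
print(n,len(A))
g=cv2.cvtColor(im,cv2.COLOR_BGR2GRAY)[222:240,305:337];print(g[::1,::2])
c=robot.calibration('wrist');E=w['E'];oc=-E[:3,:3].T@E[:3,3];s=robot.read_state();Rc=R.from_rotvec(s['orientation'])
for uv in((320.6,239.2),(320.6,225.4)):
    r=E[:3,:3].T@np.array([(uv[0]-c['cx'])/c['fx'],(uv[1]-c['cy'])/c['fy'],1])
    p=oc+r*((o-oc)@n)/(r@n);print(p,'tool',(Rc.inv().apply(p-s['tool_pos'])*1000).round(1))
print(Rc.inv().apply(n))
T=Rc.inv().apply(P.reshape(-1,3)-s['tool_pos'])
K=T[(abs(T[:,0])<.04)&(abs(T[:,1])<.04)&(T[:,2]>.206)&(T[:,2]<.22)];print(K.min(0),K.max(0))
E
```

```text
[-0.41879559 -0.03850816  0.90726368] 6670
[[247 247 247 229 228 230 229 229 226 225 226 229 225 229 229 229]
 [247 248 244 227 229 229 231 226 224 226 228 230 228 227 228 228]
 [247 248 240 230 229 227 221 204 193 205 225 229 228 228 230 229]
 [247 247 247 239 225 193 162 134 127 145 185 217 227 229 229 229]
 [247 247 248 249 189 128 120 108 100  90 119 162 216 229 229 228]
 [247 247 248 252 135 153 224 222 166 135 111  99 175 228 229 228]
 [247 247 250 224 156 248 255 255 226 200 181 128 119 219 235 234]
 [247 248 253 167 243 253 249 250 237 227 228 210 116 189 243 243]
 [247 249 233 201 253 248 248 248 247 247 244 245 179 141 246 248]
 [247 251 182 250 249 247 247 247 248 249 248 247 235 121 246 248]
 [248 251 198 251 248 247 247 247 247 248 248 246 248 168 231 249]
 [248 235 242 249 247 247 247 247 247 247 247 247 250 241 195 249]
 [249 203 252 248 247 247 247 247 247 247 247 247 248 254 178 250]
 [250 185 251 247 247 247 247 247 247 247 247 247 247 250 199 252]
 [252 203 250 248 247 247 247 248 248 247 247 247 248 249 222 252]
 [254 210 251 249 249 249 249 249 249 249 249 249 249 250 230 246]
 [232 186 254 252 252 252 252 252 252 252 252 252 252 253 209 222]
 [176 160 210 215 213 214 213 208 208 214 215 213 214 211 170 180]]
[ 0.47938899 -0.19532733  0.07490714] tool [  3.2   0.3 281.7]
[ 0.46919738 -0.19612787  0.07016868] tool [ 14.4   0.3 281.7]
[-0.00708814 -0.00835683 -0.99993996]
[-0.00196805 -0.02286723  0.2060666 ] [0.0230747  0.02320718 0.21763052]
```

>>> {"fn": "apply_moves", "kwargs": {"series": [[[3,0,3],[0,0.004,0.003]],[[0,0,5],[0,0,0]],[[0,0,5],[0,0,0]],[[0,0,3],[0,0,0]],[[0,0,0],[0,0,0]],[[0,0,0],[0,0,0]],[[0,0,0],[0,0,0]]]}}

```text
t: 10.4
tool_pos: [0.3664, -0.2035, 0.3143]
orientation: [-0.102, 2.704, 0.023]
force: [-0.5, -0.9, -2.7]
opening: 0.0258
gripper_force: 35.0
```

>>> {"fn": "apply_moves", "kwargs": {"series": [[[0,0,1],[0,0,0]],[[0,0,1],[0,0,0]],[[0,0,1],[0,0,0]],[[0,0,0],[0,0,0]],[[0,0,0],[0,0,0]],[[0,0,0],[0,0,0]]]}}

```text
t: 10.9
tool_pos: [0.3676, -0.2035, 0.3118]
orientation: [-0.102, 2.703, 0.022]
force: [-0.8, -1.1, -0.7]
opening: 0.0259
gripper_force: 35.0
```

>>> {"fn": "apply_moves", "kwargs": {"series": [[[0,0,1],[0,0,0]],[[0,0,1],[0,0,0]],[[0,0,1],[0,0,0]],[[0,0,0],[0,0,0]],[[0,0,0],[0,0,0]],[[0,0,0],[0,0,0]]]}}

```text
t: 11.4
tool_pos: [0.3689, -0.2034, 0.309]
orientation: [-0.102, 2.704, 0.022]
force: [-0.3, -0.5, 0.2]
opening: 0.0255
gripper_force: 35.0
```

```bash
python3 - <<'E'
from h import *
goal(*final(0,sp=np.array([.479,-.195,.075])));print(robot.read_state()['force'])
E
```

```text
t 11.4 turn [-0.0003 -0.      0.0002] shift now-frame [-1.2  0.1 -2.3] goal-frame [-1.2  0.1 -2.3]
[-0.2740096  -0.47909682  0.23892355]
```

>>> {"fn": "apply_moves", "kwargs": {"series": [[[0,0,1],[0,0,0]],[[0,0,1],[0,0,0]],[[0,0,1],[0,0,0]],[[0,0,0.5],[0,0,0]],[[0,0,0],[0,0,0]],[[0,0,0],[0,0,0]],[[0,0,0],[0,0,0]],[[0,0,0],[0,0,0]]]}}

```text
t: 12.07
tool_pos: [0.3704, -0.2032, 0.3058]
orientation: [-0.102, 2.704, 0.022]
force: [-1.1, 0.5, 1.0]
opening: 0.0262
gripper_force: 35.0
```

```bash
python3 - <<'E'
from h import *
F=[];N=np.array([-.4213,-.033,.906])
for i in range(8):
    a,im,d=cap('scene');F.append(robot.read_state()['force'])
F=np.array(F);print(F.mean(0),F.std(0),'normal',(F.mean(0)-[0,0,-2.26])@N)
w=cap('wrist')
goal(*final(0,sp=np.array([.479,-.195,.075])))
cv2.imwrite('pics/s5.png',np.hstack([cv2.resize(im[235:310,240:340],(400,300),interpolation=cv2.INTER_CUBIC),cv2.resize(w[1][130:310,200:440],(400,300))]))
E
```

```text
[-1.37517916 -0.62739624  1.61358902] [0.48749407 0.33652197 0.63481235] normal 4.109538706875083
t 12.5167 turn [-0.0003 -0.      0.0001] shift now-frame [-1.2  0.1 -5.8] goal-frame [-1.2  0.1 -5.8]
```

View pics/s5.png

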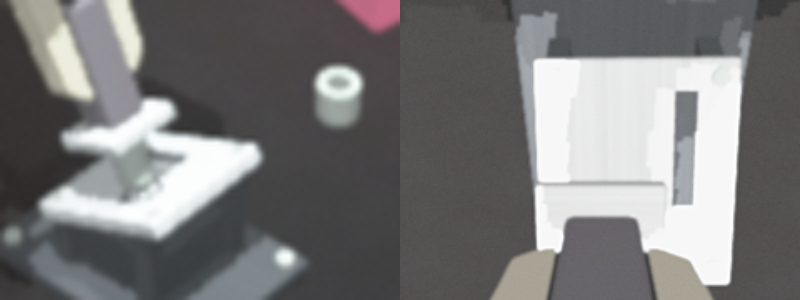

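The left view shows the tip on the face, with the ring's lower arc visible just around it near (148,183). The right view shows the collar hiding the ring, centred on it. As a last check, I fit the ring centre precisely in the scene view and compare it with the projected tip.

```bash
python3 - <<'E'
from h import *
im=np.load('scene0.npz')['im'];g=cv2.cvtColor(im,cv2.COLOR_BGR2GRAY)[270:296,258:296]
bh=cv2.morphologyEx(g,cv2.MORPH_BLACKHAT,np.ones((7,7)));v,u=np.where(bh>18)
k=np.hypot(u-17.6,v-13)<9;u,v=u[k],v[k];print(len(u))
if len(u)>5:print(cv2.fitEllipse(np.c_[u+258,v+270].astype(np.float32)))
c=robot.calibration('scene');E=np.array(c['extrinsics'])
s=robot.read_state();Rc=R.from_rotvec(s['orientation']);tip=s['tool_pos']+Rc.apply([0,0,.2551]);print('tip',tip)
for p in(tip,tip+Rc.apply([.005,0,0]),tip+Rc.apply([0,.005,0])):
    q=E[:3,:3]@p+E[:3,3];print(q[0]/q[2]*c['fx']+c['cx'],q[1]/q[2]*c['fy']+c['cy'])
E
```

```text
9
((275.372314453125, 282.99700927734375), (2.9745399951934814, 9.61591911315918), 71.06831359863281)
tip [ 0.47784723 -0.19522655  0.07456223]
275.04792202405923 282.5489507977855
273.5965640464204 282.3123677110777
276.6233779386635 281.4119281958858
```

```bash
python3 -c "
from plant import robot
print(robot.close_job())"
```

```text
the job is handed in; nothing more can be done
None
```

The job is handed in, verdict not returned: jaw about 43 mm open, probe lifted out and held square to the face, tip estimated within about 2 mm of the ring centre and pressed in about 6–7 mm (about 4 N), still gripped.

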